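# Load the spice mill and hold its lid down to run it

### The arm

A 6-joint arm with a two-finger parallel gripper is mounted at the origin on the work surface. World frame = base frame: x ahead of the robot, y to its left, z up, the work surface at z = 0. Lengths are in mm, angles in rad, forces in N, time in s.
With the tool pointing down it reaches from about 350 to 875 mm from the base axis. Payload 4.2 kg.
Tool frame: the origin (TCP) lies midway between the tips of the shut fingers; the grasp point (between the pads) lies 19 mm behind it; z points along the fingers, y is the direction in which the jaws open and shut (so a half turn about z gives the same grasp; the last joint's range is limited). The gripper opens to 85 mm and grips with 20 to 120 N. Pads are 22 mm wide; open, the fingers measure 114 mm over their backs; the gripper's body (76 mm by 85 mm) begins 54 mm behind the grasp point. The pads swing forward as they close: fully open they stand 13 mm farther back than shut.
Start: joints at [1.404, 0.385, 0.008, 0, -1.194, -0.259], TCP at [258.122, 569.185, 209.112] pointing down, gripper open.
Joint ranges: [-3.14, 3.14], [-1.21, 2.06], [-1.07, 1.41], [-3.16, 2.05], [-2.99, -0.16], [-3.1, 3.1]. Speed limits (rad/s): [2.79, 2.79, 3.14, 3.14, 3.14, 3.14].

### API

Orientations are given as a unit quaternion [x, y, z, w].
In Python, from bench import arm gives the robot as it stands. The module is installed in compiled form; this text tells all that it offers.
- The arm moves only by the tool drive_tool, never from a script. Its argument "moves" is a list that holds one entry, the list of rows, each a list of 7 numbers: the opening, from 0 (shut) to 1 (fully open), then the shift along the tool's x, y, z in m, then the turn, a rotation vector about the tool's x, y, z in rad. In form: [[[hand, dx, dy, dz, wx, wy, wz], ...]]. A call has 1 to 20 rows; each row shifts and turns the pose as measured when the row begins, along the tool's axes as they then stand; what a row does not reach is not made up. A row lasts 1/10 s, in which the tool goes at most 50 mm and 8.59 degrees, less where a joint would pass 70% of its speed; a pose out of reach is approached as far as the arm can. A call with a gripper value outside its range is refused whole. The fingers move at their own pace and stop on an object; the grip force is fixed at half the most. Time passes only in rows, so rows that do not move let the fingers close. It gives the time, the measured TCP pose, the force and the opening at its end, in the units of the state.
- arm.read_state(): the state, without advancing time (a new reading comes with each control period).
- arm.get_image(name): name is "side" or "top"; returns (picture, depth): 420x560x3 uint8, red, green, blue; 420x560 float32, mm along the optical axis (not along the pixel's ray), 0 where there is no reading.
- arm.camera_params(name): a dict with "fov_y" (degrees; the focal length in pixels is half the picture's height over the tangent of half this angle, whatever the lens; pixels are square), "cx", "cy" (the principal point, pixels), "k1" (the pictures are not rectified: a ray, as slopes to the right and down, at radius r is drawn at 1 + k1 r^2 times it, then the intrinsics apply), "world_from_camera" (4x4, takes a point from camera to world coordinates). Camera axes: x right, y down, z forward; pixel columns grow to the right and rows downward; lengths in mm; the calibration is good to about 2 mm. A picture is of the moment at which its call begins. camera_params takes no time and is no camera call.
- arm.job_done(): hands the job in, once; it reports no verdict.
The state is a dict: "clock": time; "joints": joint angles; "joint_vel": joint speeds; "joint_efforts": joint torques, N m; "position": TCP position; "ee_rot": TCP orientation; "contact_force": force on the tool from outside, world axes, zero at the start; "wrist_torque": the same for the moment, N m; "gripper_width": finger opening in mm.
Only numpy, scipy, OpenCV 4.12 (cv2) and the standard library are available. Lean on these libraries where they do the work, as an engineer would, in place of code of your own. Each camera call takes 0.05 s, during which the arm holds its last target.

### The job

Take the cinnamon stick out of the small steel sauce cup and stand it on end in the cup of the electric spice mill, then put the clear lid on the mill and press it straight down against the sprung switch pin until the lid sits level and fully home on the mill all the way round. Press firmly but do not force it, leave the other things standing where they are, and finish while still holding the lid down: do not let go of it or ease off.

Things in the scene. Friction and masses are not known exactly. Their poses are not given: they have to be found in the camera images.
- mill: Electric spice mill, fixed: round metal body 105 mm wide, black foot. Flat black shoulder 105 mm above the bench. From it rises the rim of the open steel cup: 64 mm outside, 56 mm inside, 12 mm tall, top edge chamfered. Cup 58 mm deep, a rounded blade hub 7 mm high in the middle of its floor. Origin: centre of the underside, z up. Switch pin and black switch column (58 mm out) on its own -x side.
- mill_seat (a point): Point on the mill's vertical axis at the height of the flat shoulder (105 mm above the bench), where the lid's underside rests when fully home. Axes as the mill's.
- cup_mouth (a point): Centre of the mouth of the mill's cup, level with its rim (117 mm above the bench).
- switch_pin (a joint): Sprung steel pin, 8 mm thick, in the shoulder 41 mm from the mill's axis on the mill's own -x side, under the lid's flange. In m: 0 = up (top 6 mm above the shoulder), 0.006 = flush, as by a lid fully home. Pushes up with 2.5 N when up, 5 N when flush; it tips an unheld lid up on that side. Being off centre, a lid pressed at its middle needs about 10 N to go home.
- lid: The mill's lid, loose, 0.12 kg, round (fits at any turn), 92 mm tall: flat flange 90 mm wide, 5 mm thick at the bottom; clear dome 75 mm wide to 40 mm up, narrowing to 44 mm at 57 mm; black grip cap 42 mm wide from 57 to 92 mm up. Hollow below: opening 70 mm wide, 46 mm deep, goes over the cup's rim. Origin: centre of the underside, z up. Starts on the bench, flange down.
- lid_grip (a point): Centre of the lid's black grip cap, on the lid's axis 74.5 mm above the lid's underside (the cap reaches 17.5 mm above and below it).
- lid_rim (a point): Centre of the lid's flat underside, on its axis; z is the lid's axis, up.
- stick_mid (a point): Middle of the loose cinnamon stick, brown, round, 13 mm thick, 62 mm long, 0.011 kg; z is its long axis. It starts standing upright, loosely, in the sauce cup, its top 66 mm above the bench and 38 mm above the sauce cup's rim. Standing in the mill's cup it may lean on the rim.
- sauce_cup: Small round steel sauce cup, loose, 0.09 kg, 52 mm wide at the rim and 28 mm tall, floor 4 mm thick. Origin: centre of the underside. The stick stands at about its middle.
- ramekin: Bystander: empty white ramekin, 72 mm wide, 42 mm tall. Origin: centre of the underside.
- jar_a: Bystander: square clear spice jar with white cap, 64 mm wide, 135 mm tall. Origin: centre of the underside.
- steel_bowl: Bystander: shallow steel bowl 124 mm wide, 38 mm tall. Origin: centre of the underside.
- shaker: Bystander: aluminium shaker 62 mm wide, 82 mm tall with a wire handle. Origin: centre of the underside.
- squeeze_bottle: Bystander: red squeeze bottle 58 mm wide, 195 mm tall. Origin: centre of the underside.
- spoon: Bystander: steel spoon lying on the bench. Origin: about its middle.
- nutmeg_grater: Bystander: small flat steel grater, 110 mm long with a 90 mm black handle, lying on the bench. Origin: under the middle of its blade.
Mind the look-alikes: they are no part of the job. What is shaped like the lid but green or turquoise is not meant.

How it is judged (in metres and radians):
On the way:
1. the cinnamon stick stands in the mill's cup, with the lid off (horizontal distance between stick_mid and cup_mouth below 0.026 m and z of stick_mid in the frame of cup_mouth below 0 m and angle between stick_mid's own z axis and vertical below 0.95 rad and contact force between stick and the fingers below 0.01 N and horizontal distance between lid_rim and mill_seat above 0.06 m), for 0.2 s.
At the end, for the whole second after the job is handed in: Through the last second the robot holds the lid (over 3 N) fully home: pin in over 5 mm, underside within 1.2 mm of the shoulder, within 5 mm of the mill's axis, level to 0.03 rad, over 5 N on the mill; stick in the cup, its middle within 26 mm of the axis and below the rim, leaning under 0.95 rad (value of joint switch_pin above 0.005 m and horizontal distance between lid_rim and mill_seat below 0.005 m and z of lid_rim in the frame of mill_seat below 0.0012 m and angle between lid_rim's own z axis and vertical below 0.03 rad and contact force between lid and mill above 5 N and (contact force between lid and the fingers above 3 N or contact force between lid and the arm above 3 N) and horizontal distance between stick_mid and cup_mouth below 0.026 m and z of stick_mid in the frame of cup_mouth below 0 m and angle between stick_mid's own z axis and vertical below 0.95 rad); the arm keeps its last pose, push and grip.
It fails at once if the lid is forced down on the mill with more than 60 N (contact force between lid and mill above 60 N).
It fails at once if the sauce cup is tipped over (angle between sauce_cup's own z axis and vertical above 0.7 rad).
It fails at once if a bystander is pushed away or tipped over (distance of any of ramekin, jar_a, steel_bowl, shaker, squeeze_bottle, spoon, nutmeg_grater from where it was at the start of the episode above 0.04 m or angle between any of jar_a, squeeze_bottle, shaker, ramekin's own z axis and vertical above 0.5 rad).
It also fails if it takes over 59 s, if anything falls off the work surface, if the arm or the gripper's body presses on something with over 40 N, if the wrist force passes 120 N, or if a joint passes its speed limit or range.

## Working session

There is one attempt and no reset: what is moved stays moved. The work goes in short steps, Python scripts to look and compute and a tool call to move; the robot and the scene stay as the last step left them, time stands still between calls to the robot, and variables do not carry over. Pictures are saved under pics/ and viewed, and the job is handed in when it is done.

Besides the shell and the picture viewer there is one more tool, called after "Call:" by a JSON object that holds its "api" and its "payload". drive_tool: Moves the arm, as the interface text tells. Its arguments: {"type":"object","properties":{"moves":{"type":"array","items":{"type":"array","items":{"type":"array","items":{"type":"number"}}}}},"required":["moves"]}

```bash
mkdir -p pics; cat > h.py <<'E'
import numpy as np, cv2
from bench import arm
def K(n):
    p=arm.camera_params(n); f=210/np.tan(np.radians(p['fov_y'])/2); return p,f
def grab(n,tag):
    im,d=arm.get_image(n); cv2.imwrite(f'pics/{tag}.png',im[:,:,::-1]); np.save(f'pics/{tag}.npy',d); return im,d
def ray(n,u,v):
    p,f=K(n); M=np.array([[f,0,p['cx']],[0,f,p['cy']],[0,0,1.]])
    q=cv2.undistortPoints(np.array([[[u,v]]],float),M,np.array([p['k1'],0,0,0,0.]))[0,0]
    return np.array([q[0],q[1],1.])
def at(n,u,v,depth):
    W=np.array(K(n)[0]['world_from_camera']); return (W@np.r_[ray(n,u,v)*depth,1])[:3]
def atz(n,u,v,z):
    W=np.array(K(n)[0]['world_from_camera']); d=W[:3,:3]@ray(n,u,v); o=W[:3,3]; return o+d*(z-o[2])/d[2]
def proj(n,P):
    p,f=K(n); W=np.array(p['world_from_camera']); c=np.linalg.inv(W)@np.r_[P,1]; x,y=c[0]/c[2],c[1]/c[2]; r=1+p['k1']*(x*x+y*y)
    return p['cx']+f*x*r,p['cy']+f*y*r
def crop(tag,u0,v0,w,h,s):
    im=cv2.imread(f'pics/{tag}.png')[v0:v0+h,u0:u0+w]; cv2.imwrite(f'pics/{tag}_c{u0}_{v0}.png',cv2.resize(im,None,fx=s,fy=s,interpolation=cv2.INTER_CUBIC))
E
python3 - <<'E'
from h import *
for n in('side','top'):
    grab(n,n+'0'); print(n,arm.camera_params(n))
print(arm.read_state())
E
```

```text
side {'fov_y': 56.674499847476284, 'cx': 277.51546851889316, 'cy': 205.2272878036802, 'k1': -0.0017753544051471318, 'world_from_camera': array([[-9.80341017e-01, -1.30842706e-01,  1.47687767e-01,
         3.53442301e+02],
       [-1.96573339e-01,  7.12312185e-01, -6.73773162e-01,
         7.28537462e+02],
       [-1.70414921e-02, -6.89558944e-01, -7.24029040e-01,
         8.79281858e+02],
       [ 0.00000000e+00,  0.00000000e+00,  0.00000000e+00,
         1.00000000e+00]])}
top {'fov_y': 43.98457462037339, 'cx': 273.3461462989705, 'cy': 207.9506984614613, 'k1': -0.1761593697290867, 'world_from_camera': array([[-4.94974184e-02, -9.77883365e-01,  2.03209573e-01,
         2.17365992e+02],
       [-9.98753273e-01,  4.71423926e-02, -1.64162897e-02,
         3.86719010e+01],
       [ 6.47343112e-03, -2.03768790e-01, -9.78997638e-01,
         1.43629608e+03],
       [ 0.00000000e+00,  0.00000000e+00,  0.00000000e+00,
         1.00000000e+00]])}
{'clock': 0.1, 'joints': array([ 1.40360206e+00,  3.85499679e-01,  6.79039354e-03, -4.17739369e-04,
       -1.19400171e+00, -2.58619214e-01]), 'joint_vel': array([-1.29439116e-03, -5.50341959e-04,  4.18415141e-03,  1.58481118e-03,
       -7.86056277e-04, -2.69592259e-05]), 'joint_efforts': array([ 1.58339321e-04, -3.93319452e+01,  1.88929296e+01,  4.19794366e+00,
       -2.58711174e-03,  3.28751447e-06]), 'position': array([257.91307198, 568.69934135, 208.13240941]), 'ee_rot': array([ 9.77404098e-01, -2.11377093e-01, -1.50193767e-04,  9.65208255e-04]), 'contact_force': array([-0.50612747,  0.34634784, -0.49044006]), 'wrist_torque': array([-0.01889223,  0.0018852 , -0.02395627]), 'gripper_width': 85.41296601200479}
```

View pics/side0.png

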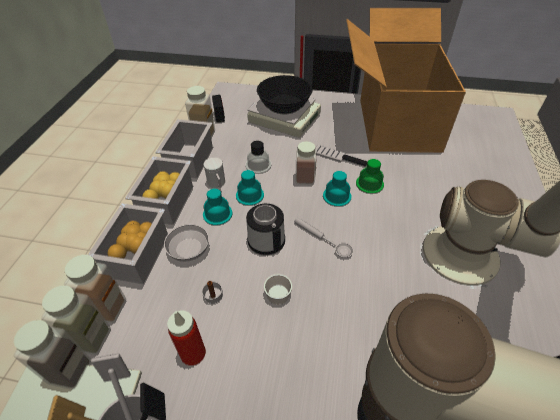

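View pics/top0.png

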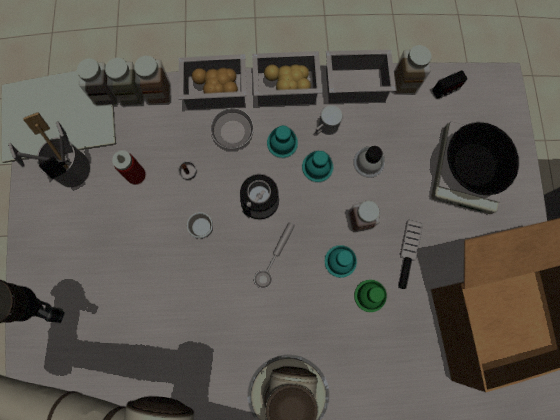

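The real lid (clear dome, black cap) is at about top (372,157), side (258,155). The look-alikes are turquoise at top (282,140), (318,165) and (340,261), and green at (370,295). The stick and sauce cup are at top (188,171), side (211,292), and the mill is at top (259,197), side (265,228).

```bash
python3 - <<'E'
from h import *
import numpy as np
a=[]
for t,u,v in(('top0',335,115),('top0',150,135),('top0',220,158),('side0',218,128),('side0',172,254),('side0',226,190)):
    im=cv2.imread(f'pics/{t}.png')[v:v+80,u:u+80]; im=cv2.resize(im,(260,260),interpolation=cv2.INTER_CUBIC)
    im=cv2.convertScaleAbs(im,alpha=1.5)
    for k in range(0,80,10):
        cv2.putText(im,str(u+k),(int(k*3.25),8),0,.28,(0,255,255),1); cv2.putText(im,str(v+k),(0,int(k*3.25)+4),0,.28,(0,255,255),1)
    a.append(im)
cv2.imwrite('pics/c1.png',np.vstack([np.hstack(a[:3]),np.hstack(a[3:])]))
E
```

```text
(no output)
```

View pics/c1.png

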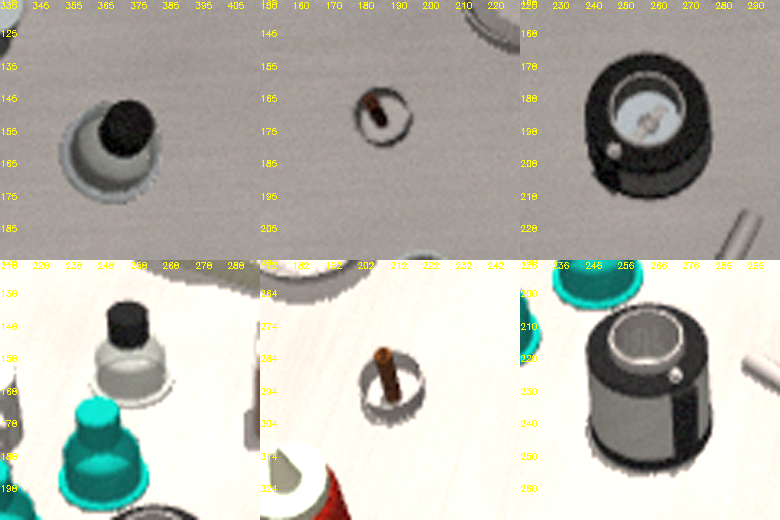

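```bash
python3 - <<'E'
from h import *
np.set_printoptions(suppress=True,precision=1)
for nm,t,s,z in (('rim',(258.9,191.6),(264.9,213.7),117),('cap',(374.5,153.5),(257.4,143.7),92),('flange',(368.8,161.2),None,3),('stick',(183.2,165.5),(209.8,282.6),66),('sauce',(187.8,170.8),(212.6,290.6),28)):
    print(nm,atz('top',*t,z),atz('side',*s,z) if s else '')
# depth-based point clouds
for n,objs in (('top',{'lid':(374,153,),'mill':(259,192)}),('side',{'lid':(257,144),'mill':(265,214)})):
    d=np.load(f'pics/{n}0.npy')
    for k,(u0,v0) in objs.items():
        P=np.array([at(n,u,v,d[v,u]) for u in range(u0-25,u0+26) for v in range(v0-25,v0+26) if d[v,u]>0])
        if k=='lid': Q=P[(P[:,2]>86)&(P[:,2]<100)]
        else: Q=P[(P[:,2]>112)&(P[:,2]<122)]
        print(n,k,len(Q),Q.min(0),Q.max(0),(Q.min(0)+Q.max(0))/2,np.median(Q[:,2]))
        if k=='mill':
            Q=P[(P[:,2]>98)&(P[:,2]<109)]; print('shoulder',Q.min(0),Q.max(0),(Q.min(0)+Q.max(0))/2,np.median(Q[:,2]))
E
```

```text
rim [536.5  52.  117. ] [535.7  55.6 117. ]
cap [ 634.6 -267.    92. ] [ 634.2 -266.4   92. ]
flange [ 639.6 -268.2    3. ] 
stick [633.  257.7  66. ] [630.4 256.5  66. ]
sauce [628.2 250.9  28. ] [629.1 255.5  28. ]Traceback (most recent call last):
  File "<stdin>", line 9, in <module>
  File "h.py", line 12, in at
    W=np.array(K(n)[0]['world_from_camera']); return (W@np.r_[ray(n,u,v)*depth,1])[:3]
                                                              ~~~^^^^^^^
  File "h.py", line 8, in ray
    p,f=K(n); M=np.array([[f,0,p['cx']],[0,f,p['cy']],[0,0,1.]])
        ~^^^
  File "h.py", line 4, in K
    p=arm.camera_params(n); f=210/np.tan(np.radians(p['fov_y'])/2); return p,f
ValueError: time passes only in moves, steps and waits
```

```bash
sed -i 's/^def K(n):/import functools\n@functools.lru_cache(None)\ndef K(n):/' h.py; python3 - <<'E'
from h import *
np.set_printoptions(suppress=True,precision=1)
for n,objs in (('top',{'lid':(374,153,),'mill':(259,192),'stick':(186,170)}),('side',{'lid':(257,144),'mill':(265,214),'stick':(211,290)})):
    d=np.load(f'pics/{n}0.npy')
    for k,(u0,v0) in objs.items():
        P=np.array([at(n,u,v,d[v,u]) for u in range(u0-25,u0+26) for v in range(v0-25,v0+26) if d[v,u]>0])
        for lo,hi in {'lid':[(87,97)],'mill':[(112,122),(100,109)],'stick':[(55,70),(40,55),(22,33)]}[k]:
            Q=P[(P[:,2]>lo)&(P[:,2]<hi)]
            if len(Q): print(n,k,len(Q),Q.min(0),Q.max(0),(Q.min(0)+Q.max(0))/2,np.median(Q,0))
from scipy.spatial.transform import Rotation as R
print(R.from_quat(arm.read_state()['ee_rot']).as_matrix())
E
```

```text
top lid 172 [ 616.1 -288.    87. ] [ 657.8 -246.2   96.7] [ 636.9 -267.1   91.8] [ 636.1 -267.    91.9]
top mill 108 [505.5  22.5 112. ] [576.7  85.  121.7] [541.1  53.7 116.9] [532.9  55.6 115.4]
top mill 609 [488.    3.8 100. ] [588.8 102.2 109. ] [538.4  53.  104.5] [535.5  51.1 105. ]
top stick 23 [624.5 252.4  57.9] [638.4 264.6  69.3] [631.4 258.5  63.6] [630.9 258.2  65.2]
top stick 7 [623.8 252.   40.2] [632.2 261.6  52.9] [628.  256.8  46.6] [627.3 254.1  48.7]
top stick 56 [606.1 229.9  22. ] [657.8 276.3  32.9] [631.9 253.1  27.4] [630.3 253.8  26.6]
side lid 82 [ 617.2 -284.2   87.1] [ 656.4 -245.1   95.9] [ 636.8 -264.6   91.5] [ 635.7 -265.3   90.1]
side mill 86 [507.2  22.8 112.1] [568.8  85.5 118.5] [538.   54.1 115.3] [538.7  59.6 114.7]
side mill 519 [487.9   5.4 100.1] [587.6 103.5 108.9] [537.7  54.5 104.5] [535.   66.  103.4]
side stick 30 [625.7 250.8  56.2] [637.8 263.   66.9] [631.7 256.9  61.5] [631.4 257.4  63.7]
side stick 22 [625.1 254.3  40. ] [636.  264.3  54.9] [630.5 259.3  47.5] [628.4 261.5  46.9]
side stick 80 [607.  227.5  22. ] [658.4 280.8  31.1] [632.7 254.1  26.5] [630.4 259.3  25.8]
[[ 0.9 -0.4 -0. ]
 [-0.4 -0.9 -0. ]
 [ 0.   0.  -1. ]]
```

```bash
cat > go.py <<'E'
import sys
from h import *
from scipy.spatial.transform import Rotation as R
np.set_printoptions(suppress=True,precision=4)
s=arm.read_state(); M=R.from_quat(s['ee_rot']).as_matrix()
if len(sys.argv)>1:
    t=np.array([float(a) for a in sys.argv[1:4]]); d=M.T@(t-s['position'])/1000; print('delta tool m',d,np.linalg.norm(d))
# level correction: rotate z_tool to -Z
z=np.array([0,0,-1.]); w=np.cross(M[:,2],z); print('level rotvec tool',M.T@w,'yaw',np.arctan2(M[1,0],M[0,0]))
print({k:s[k] for k in('clock','position','contact_force','wrist_torque','gripper_width','joints')})
E
python3 go.py 631.3 257 208; python3 -c "
from h import *
print(atz('top',121,157,190))"
```

```text
delta tool m [0.4688 0.1296 0.0004] 0.48638903662248617
level rotvec tool [ 0.002  -0.0001  0.    ] yaw -0.42596744207778525
{'clock': 0.1, 'position': array([257.9131, 568.6993, 208.1324]), 'contact_force': array([-0.5061,  0.3463, -0.4904]), 'wrist_torque': array([-0.0189,  0.0019, -0.024 ]), 'gripper_width': 85.41296601200479, 'joints': array([ 1.4036,  0.3855,  0.0068, -0.0004, -1.194 , -0.2586])}
[626.68128581 397.65583031 190.        ]
```

Call:
{"api": "drive_tool", "payload": {"moves": [[[0.6,0.039,0.011,-0.003,0,0,0],[0.6,0.039,0.011,-0.003,0,0,0],[0.6,0.039,0.011,0,0,0,0],[0.6,0.039,0.011,0,0,0,0],[0.6,0.039,0.011,0,0,0,0],[0.6,0.039,0.011,0,0,0,0],[0.6,0.039,0.011,0,0,0,0],[0.6,0.039,0.011,0,0,0,0],[0.6,0.039,0.011,0,0,0,0],[0.6,0.039,0.011,0,0,0,0],[0.6,0.039,0.011,0,0,0,0],[0.6,0.02,0.006,0,0,0,0],[0.6,0,0,0,0,0,0]]]}}

```text
clock: 1.4
position: [624.9, 254.9, 205.6]
ee_rot: [0.978, -0.21, -0.004, 0.007]
contact_force: [-1.1, -0.1, 0.2]
gripper_width: 51.1
```

```bash
python3 go.py 631.3 257 100
```

```text
delta tool m [ 0.0056 -0.0062  0.1054] 0.10577377606355005
level rotvec tool [ 0.0155  0.0057 -0.    ] yaw -0.42222649267620893
{'clock': 1.4, 'position': array([624.8558, 254.8854, 205.5561]), 'contact_force': array([-1.1079, -0.0824,  0.2228]), 'wrist_torque': array([-0.0263,  0.0107,  0.028 ]), 'gripper_width': 51.131403231343214, 'joints': array([ 0.6277,  0.481 ,  0.1516,  0.0029, -1.2577,  0.52  ])}
```

Call:
{"api": "drive_tool", "payload": {"moves": [[[0.6,0.003,-0.003,0.035,0.015,0.006,0],[0.6,0.002,-0.002,0.035,0,0,0],[0.6,0.001,-0.001,0.03,0,0,0],[0.6,0,0,0,0,0,0]]]}}

```text
clock: 1.8
position: [631.9, 257.9, 102.3]
ee_rot: [0.978, -0.21, 0.0, -0.0]
contact_force: [-0.2, 0.3, -0.7]
gripper_width: 51.4
```

```bash
python3 go.py 631.3 257 36; python3 - <<'E'
from h import *
a=[]
for n,(u,v) in(('top',(150,135)),('side',(170,250))):
    grab(n,n+'1'); im=cv2.imread(f'pics/{n}1.png')[v:v+80,u:u+80]; a.append(cv2.resize(im,(390,390),interpolation=cv2.INTER_CUBIC))
cv2.imwrite('pics/c2.png',np.hstack(a))
E
```

```text
delta tool m [-0.0001  0.0011  0.0663] 0.066298884789163
level rotvec tool [-0.0009  0.0001  0.    ] yaw -0.42378405805674313
{'clock': 1.8, 'position': array([631.8513, 257.9249, 102.2901]), 'contact_force': array([-0.1997,  0.2669, -0.7008]), 'wrist_torque': array([-0.0019,  0.0446,  0.0096]), 'gripper_width': 51.4138329098363, 'joints': array([ 0.6236,  0.5624,  0.0241, -0.0007, -1.0318,  0.5237])}
```

View pics/c2.png

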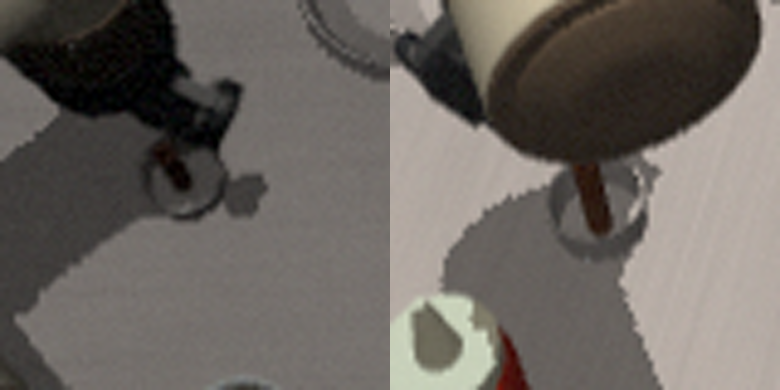

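```bash
python3 - <<'E'
from h import *
y=np.array([-.41,-.91,0])
for nm,P in (('tcp',(632,258,110)),('f1',np.array([632,258,112])+y*30),('f2',np.array([632,258,112])-y*30),('sticktop',(631.3,257,66))):
    for n,(u0,v0) in(('top',(150,135)),('side',(170,250))):
        u,v=proj(n,P); print(nm,n,u,v,(u-u0)*4.875,(v-v0)*4.875)
E
```

```text
tcp top 180.44831317337406 161.20812204659546 148.43552672019854 127.76459497715288
tcp side 206.2610609033012 272.8106974537074 176.77267190359333 111.2021500868236
f1 top 190.5303190735455 164.89046209248096 197.58530548353437 145.71600270084468
f1 side 214.69683647092918 263.6705421943192 217.89707779577978 66.64389319730601
f2 top 170.19415880714325 157.1213405536044 98.44652418482336 107.84153519882145
f2 side 197.25460993395458 281.30903573814936 132.8662234280286 152.63154922347815
sticktop top 183.46629028229853 166.0784313643362 163.14816512620533 151.50735290113903
sticktop side 209.37113400649372 282.7088507009362 191.93427828165687 159.4556471670639
```

Call:
{"api": "drive_tool", "payload": {"moves": [[[0.6,0,0.001,0.025,0,0,0],[0.6,0,0,0.02,0,0,0],[0.6,0,0,0.015,0,0,0],[0.6,0,0,0.007,0,0,0],[0.6,0,0,0,0,0,0]]]}}

```text
clock: 2.4
position: [641.6, 264.6, 51.4]
ee_rot: [0.978, -0.207, 0.012, -0.01]
contact_force: [0.1, 0.6, 0.3]
gripper_width: 51.2
```

```bash
python3 go.py 631.3 257 36; python3 - <<'E'
from h import *
a=[]
for n,(u,v) in(('top',(150,135)),('side',(170,250))):
    grab(n,n+'2'); im=cv2.imread(f'pics/{n}2.png')[v:v+80,u:u+80]; a.append(cv2.resize(im,(390,390),interpolation=cv2.INTER_CUBIC))
cv2.imwrite('pics/c3.png',np.hstack(a))
E
```

```text
delta tool m [-0.0066  0.0115  0.015 ] 0.020060130713821022
level rotvec tool [-0.0248 -0.02    0.    ] yaw -0.41785797709082856
{'clock': 2.4, 'position': array([641.6054, 264.5888,  51.4472]), 'contact_force': array([0.1444, 0.6004, 0.2872]), 'wrist_torque': array([ 0.0143,  0.0728, -0.0133]), 'gripper_width': 51.20526384392072, 'joints': array([ 0.6257,  0.6148, -0.0244,  0.0061, -0.9   ,  0.5237])}
```

View pics/c3.png

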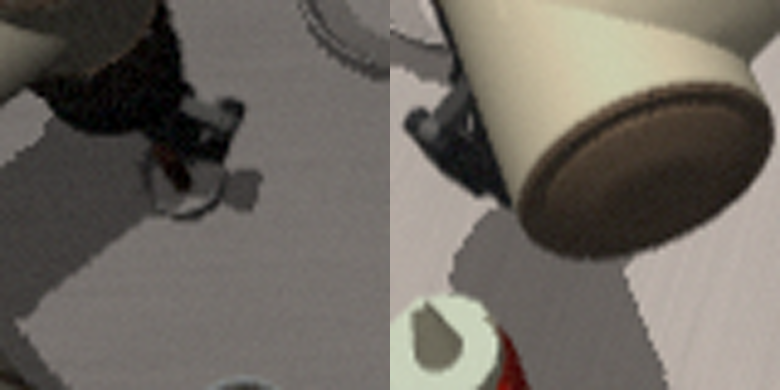

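Call:
{"api": "drive_tool", "payload": {"moves": [[[0.6,-0.003,0.006,-0.002,-0.025,-0.02,0],[0.6,-0.003,0.005,0,0,0,0],[0.6,0,0,0,0,0,0]]]}}

```text
clock: 2.8
position: [633.2, 257.8, 57.4]
ee_rot: [0.978, -0.207, 0.002, -0.002]
contact_force: [0.6, 0.3, -0.1]
gripper_width: 51.3
```

```bash
python3 go.py 631.3 257 36
```

```text
delta tool m [-0.0015  0.0016  0.0213] 0.02145139557643063
level rotvec tool [-0.005  -0.0038  0.    ] yaw -0.41718341728036445
{'clock': 2.8, 'position': array([633.1982, 257.7878,  57.3527]), 'contact_force': array([ 0.5897,  0.282 , -0.0945]), 'wrist_torque': array([-0.1062,  0.0074, -0.0148]), 'gripper_width': 51.25772784708621, 'joints': array([ 0.6229,  0.6053, -0.0233,  0.0009, -0.936 ,  0.5302])}
```

Call:
{"api": "drive_tool", "payload": {"moves": [[[0.6,-0.002,0.002,0.008,-0.005,-0.004,0],[0.6,-0.001,0.001,0.008,-0.005,-0.003,0],[0.6,0,0,0.006,-0.002,-0.002,0],[0.6,0,0,0,0,0,0]]]}}

```text
clock: 3.2
position: [628.8, 256.1, 34.1]
ee_rot: [0.978, -0.207, -0.003, 0.003]
contact_force: [-0.6, -0.3, -0.5]
gripper_width: 51.5
```

```bash
python3 go.py 631.3 257 36
```

```text
delta tool m [ 0.0019 -0.0018 -0.0019] 0.0032556819278289767
level rotvec tool [0.0066 0.0051 0.    ] yaw -0.4173622554321979
{'clock': 3.2, 'position': array([628.8091, 256.0963,  34.1084]), 'contact_force': array([-0.5669, -0.2603, -0.5423]), 'wrist_torque': array([-0.0559,  0.0144,  0.0473]), 'gripper_width': 51.545859175519944, 'joints': array([ 0.6238,  0.6301, -0.0427, -0.0014, -0.9062,  0.5305])}
```

Call:
{"api": "drive_tool", "payload": {"moves": [[[0.6,0.002,-0.001,-0.002,0.005,0.004,0],[0.6,0,0,0,0,0,0],[0.6,0,0,0,0,0,0]]]}}

```text
clock: 3.5
position: [631.3, 256.2, 35.5]
ee_rot: [0.978, -0.207, -0.001, 0.001]
contact_force: [0.7, -0.4, -0.1]
gripper_width: 51.2
```

```bash
python3 go.py 631.3 257 36
```

```text
delta tool m [-0.0004 -0.0007 -0.0005] 0.0009240773976746678
level rotvec tool [ 0.002   0.0009 -0.    ] yaw -0.4171159224005577
{'clock': 3.5, 'position': array([631.3427, 256.2106,  35.5215]), 'contact_force': array([ 0.7   , -0.3814, -0.107 ]), 'wrist_torque': array([ 0.0047, -0.0212,  0.0124]), 'gripper_width': 51.2183841035978, 'joints': array([ 0.6223,  0.6291, -0.0409,  0.0002, -0.9029,  0.5312])}
```

Call:
{"api": "drive_tool", "payload": {"moves": [[[0,0,0,0,0,0,0],[0,0,0,0,0,0,0],[0,0,0,0,0,0,0],[0,0,0,0,0,0,0],[0,0,0,0,0,0,0],[0,0,0,0,0,0,0]]]}}

```text
clock: 4.1
position: [631.9, 256.5, 36.6]
ee_rot: [0.978, -0.207, 0.0, 0.0]
contact_force: [-0.4, -0.6, 0.1]
gripper_width: 9.2
```

Call:
{"api": "drive_tool", "payload": {"moves": [[[0,0,0,0,0,0,0],[0,0,0,0,0,0,0]]]}}

```text
clock: 4.3
position: [631.8, 256.5, 36.4]
ee_rot: [0.978, -0.207, -0.0, 0.0]
contact_force: [0.5, -0.3, -1.0]
gripper_width: 8.9
```

```bash
python3 - <<'E'
from h import *
a=[]
for n,(u,v) in(('top',(150,135)),('side',(170,250))):
    grab(n,n+'3'); im=cv2.imread(f'pics/{n}3.png')[v:v+80,u:u+80]; a.append(cv2.resize(im,(390,390),interpolation=cv2.INTER_CUBIC))
cv2.imwrite('pics/c4.png',cv2.convertScaleAbs(np.hstack(a),alpha=1.6))
E
```

```text
(no output)
```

View pics/c4.png

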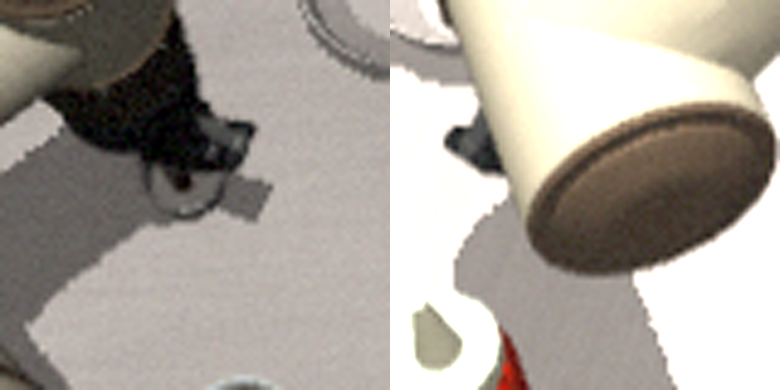

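Call:
{"api": "drive_tool", "payload": {"moves": [[[0,0,0,-0.015,0,0,0],[0,0,0,-0.025,0,0,0],[0,0,0,-0.03,0,0,0],[0,0,0,-0.03,0,0,0],[0,0,0,-0.03,0,0,0],[0,0,0,-0.02,0,0,0],[0,0,0,0,0,0,0]]]}}

```text
clock: 5.1
position: [632.5, 256.2, 198.8]
ee_rot: [0.978, -0.207, 0.002, -0.0]
contact_force: [0.1, 0.0, -0.2]
gripper_width: 9.2
```

```bash
python3 go.py 537.5 53.5 190; python3 - <<'E'
from h import *
a=[]
for n,(u,v) in(('top',(130,115)),('side',(150,210))):
    grab(n,n+'4'); im=cv2.imread(f'pics/{n}4.png')[v:v+110,u:u+110]; a.append(cv2.resize(im,(390,390),interpolation=cv2.INTER_CUBIC))
cv2.imwrite('pics/c5.png',cv2.convertScaleAbs(np.hstack(a),alpha=1.6))
E
```

```text
delta tool m [-0.0049  0.2238  0.0085] 0.2240372990107206
level rotvec tool [-0.0011 -0.0033  0.    ] yaw -0.4165853644136486
{'clock': 5.1, 'position': array([632.5208, 256.199 , 198.7683]), 'contact_force': array([ 0.0717,  0.0126, -0.2241]), 'wrist_torque': array([-0.0173, -0.0247,  0.0205]), 'gripper_width': 9.192864942038947, 'joints': array([ 0.6223,  0.488 ,  0.1466,  0.0024, -1.2267,  0.5311])}
```

View pics/c5.png

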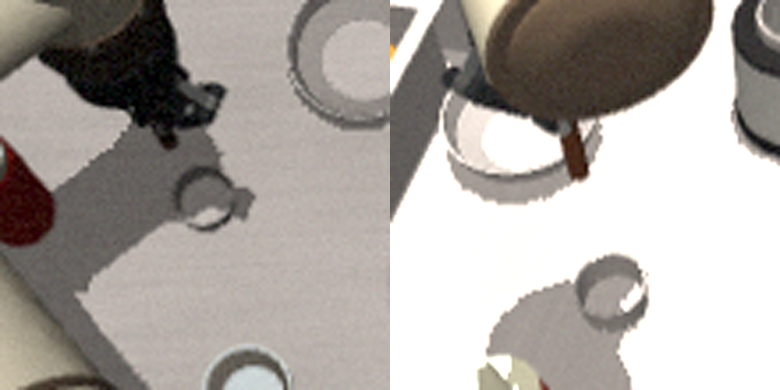

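Call:
{"api": "drive_tool", "payload": {"moves": [[[0,-0.001,0.025,0,0,-0.003,0],[0,-0.001,0.037,0,0,0,0],[0,-0.001,0.037,0,0,0,0],[0,-0.001,0.037,0,0,0,0],[0,-0.001,0.037,0,0,0,0],[0,0,0.03,0,0,0,0],[0,0,0.015,0,0,0,0],[0,0,0,0,0,0,0]]]}}

```text
clock: 6.0
position: [526.1, 49.7, 182.9]
ee_rot: [0.978, -0.207, -0.014, 0.008]
contact_force: [-0.0, 1.1, -0.4]
gripper_width: 9.0
```

```bash
python3 go.py 537.5 53.5 160
```

```text
delta tool m [ 0.0094 -0.0085  0.0225] 0.025877943277772177
level rotvec tool [ 0.0213  0.0234 -0.    ] yaw -0.4169276825746042
{'clock': 6.0, 'position': array([526.1041,  49.7284, 182.9254]), 'contact_force': array([-0.0182,  1.1296, -0.439 ]), 'wrist_torque': array([ 0.0278, -0.1024, -0.0163]), 'gripper_width': 8.951740441269715, 'joints': array([ 0.3998,  0.2593, -0.2443, -0.0028, -1.0988,  0.7556])}
```

Call:
{"api": "drive_tool", "payload": {"moves": [[[0,0.005,-0.004,-0.002,0.02,0.022,0],[0,0.003,-0.002,0,0.002,0.002,0],[0,0,0,0,0,0,0]]]}}

```text
clock: 6.3
position: [537.5, 53.7, 183.5]
ee_rot: [0.978, -0.206, 0.001, -0.001]
contact_force: [0.7, 0.8, -0.3]
gripper_width: 8.7
```

```bash
python3 go.py 537.5 53.5 160; python3 - <<'E'
from h import *
a=[]
for n,(u,v) in(('top',(215,140)),('side',(215,150))):
    grab(n,n+'5'); im=cv2.imread(f'pics/{n}5.png')[v:v+100,u:u+100]; a.append(cv2.resize(im,(390,390),interpolation=cv2.INTER_CUBIC))
cv2.imwrite('pics/c6.png',cv2.convertScaleAbs(np.hstack(a),alpha=1.6))
E
```

```text
delta tool m [0.     0.0002 0.0235] 0.02354332277741644
level rotvec tool [-0.0019 -0.0017 -0.    ] yaw -0.4155193565956355
{'clock': 6.3, 'position': array([537.5305,  53.6902, 183.5425]), 'contact_force': array([ 0.6611,  0.7757, -0.3387]), 'wrist_torque': array([0.007 , 0.0331, 0.0023]), 'gripper_width': 8.719855729367627, 'joints': array([ 0.3998,  0.2605, -0.2416, -0.    , -1.0662,  0.7555])}
```

View pics/c6.png

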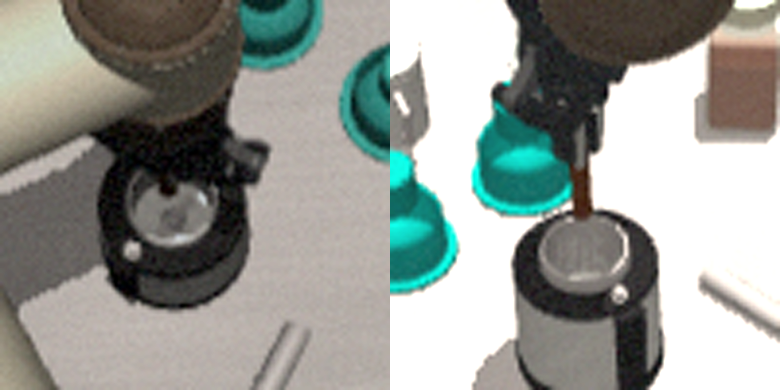

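```bash
python3 - <<'E'
from h import *
print(proj('side',(537.5,53.7,151.5)),atz('side',264.2,205.1,151.5), atz('top',215+168/3.9,140+190/3.9,151.5))
E
```

```text
(np.float64(263.85790274074816), np.float64(204.0966520907753)) [535.83808067  57.04498738 151.5       ] [535.83594536  53.45484123 151.5       ]
```

Call:
{"api": "drive_tool", "payload": {"moves": [[[0,0,0,0.012,-0.002,-0.002,0],[0,0,0,0.012,0,0,0],[0,0,0,0.004,0,0,0],[0,0,0,0,0,0,0]]]}}

```text
clock: 6.8
position: [536.9, 54.6, 151.9]
ee_rot: [0.979, -0.206, -0.002, 0.001]
contact_force: [-0.8, 0.9, -1.5]
gripper_width: 8.9
```

```bash
python3 go.py 538 53.5 119
```

```text
delta tool m [0.0015 0.0005 0.0329] 0.032909614356824594
level rotvec tool [0.0019 0.0027 0.    ] yaw -0.41418425971058337
{'clock': 6.8, 'position': array([536.9177,  54.6057, 151.8732]), 'contact_force': array([-0.814 ,  0.9475, -1.4885]), 'wrist_torque': array([-0.018 , -0.0519, -0.0585]), 'gripper_width': 8.901171297485668, 'joints': array([ 0.4016,  0.2924, -0.2833, -0.0008, -0.9983,  0.7555])}
```

Call:
{"api": "drive_tool", "payload": {"moves": [[[0,0.001,0,0.01,0.001,0.002,0],[0,0,0,0.012,0,0,0],[0,0,0,0.008,0,0,0],[0,0,0,0,0,0,0]]]}}

```text
clock: 7.2
position: [537.6, 54.0, 118.8]
ee_rot: [0.979, -0.206, -0.001, 0.001]
contact_force: [0.4, 0.4, -0.4]
gripper_width: 8.9
```

```bash
python3 go.py 538 53.5 119
```

```text
delta tool m [ 0.0006  0.0003 -0.0002] 0.0006472243326699217
level rotvec tool [ 0.0014  0.0011 -0.    ] yaw -0.4144612893632827
{'clock': 7.2, 'position': array([537.5923,  53.962 , 118.802 ]), 'contact_force': array([ 0.3638,  0.4247, -0.4078]), 'wrist_torque': array([-0.0007,  0.0153,  0.0411]), 'gripper_width': 8.902652402920348, 'joints': array([ 0.4004,  0.328 , -0.3263,  0.0002, -0.9183,  0.7558])}
```

Call:
{"api": "drive_tool", "payload": {"moves": [[[0.5,0,0,0,0,0,0],[0.5,0,0,0,0,0,0],[0.5,0,0,0,0,0,0],[0.5,0,0,0,0,0,0],[0.5,0,0,0,0,0,0],[0.5,0,0,-0.02,0,0,0],[0.5,0,0,-0.04,0,0,0],[0.5,0,0,-0.04,0,0,0],[0.5,0,0,-0.03,0,0,0],[0.5,0,0,0,0,0,0]]]}}

```text
clock: 8.2
position: [538.1, 53.7, 254.6]
ee_rot: [0.979, -0.206, -0.0, 0.001]
contact_force: [0.3, -0.5, 0.6]
gripper_width: 43.0
```

```bash
python3 go.py 636 -266 240; python3 - <<'E'
from h import *
a=[]
for n,(u,v) in(('top',(215,140)),('side',(215,150))):
    grab(n,n+'6'); im=cv2.imread(f'pics/{n}6.png')[v:v+100,u:u+100]; a.append(cv2.resize(im,(390,390),interpolation=cv2.INTER_CUBIC))
cv2.imwrite('pics/c7.png',cv2.convertScaleAbs(np.hstack(a),alpha=1.6))
E
```

```text
delta tool m [0.2184 0.2532 0.0151] 0.33469673833433194
level rotvec tool [0.0018 0.     0.    ] yaw -0.4143193780927364
{'clock': 8.2, 'position': array([538.058 ,  53.7107, 254.6397]), 'contact_force': array([ 0.2921, -0.4986,  0.6102]), 'wrist_torque': array([ 0.0293, -0.0737,  0.078 ]), 'gripper_width': 42.97711923932079, 'joints': array([ 0.4002,  0.2112, -0.1236,  0.0013, -1.2373,  0.7558])}
```

View pics/c7.png

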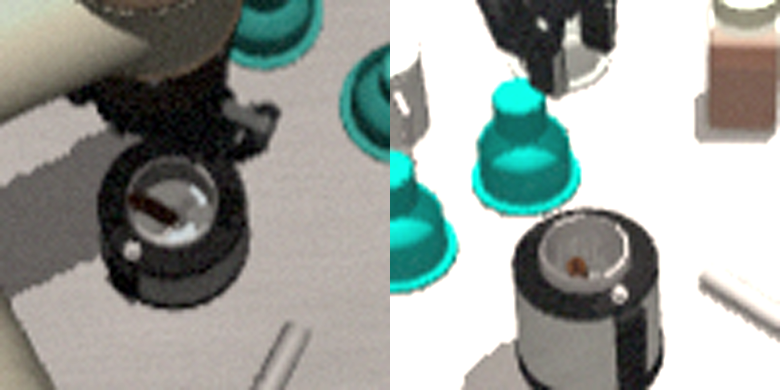

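```bash
python3 - <<'E'
from h import *
np.set_printoptions(suppress=True,precision=1)
for n,(u0,v0,u1,v1) in(('top',(244,184,266,202)),('side',(254,206,276,226))):
    im=cv2.imread(f'pics/{n}6.png').astype(int); d=np.load(f'pics/{n}6.npy')
    L=[]
    for v in range(v0,v1):
        for u in range(u0,u1):
            b,g,r=im[v,u]
            if r-b>12 and r>1.4*b: L.append([u,v,*at(n,u,v,d[v,u])])
    L=np.array(L); print(n,len(L)); print(L[np.argsort(L[:,4])][::max(1,len(L)//14)])
E
```

```text
top 17
[[258.  197.  534.5  55.7  63.6]
 [258.  194.  537.1  55.   88.1]
 [257.  195.  533.6  57.7  91.7]
 [254.  195.  532.9  65.6  96.7]
 [255.  192.  537.8  62.4 109.5]
 [253.  192.  537.2  67.6 112.9]
 [254.  193.  534.2  65.  113.8]
 [253.  193.  534.1  67.6 114.7]
 [250.  193.  533.3  75.3 119.7]
 [249.  192.  535.9  77.8 120.6]
 [248.  190.  541.2  80.2 121.1]
 [253.  191.  537.8  67.3 121.7]
 [250.  192.  534.7  75.1 124.8]
 [248.  191.  537.4  80.1 125.5]
 [249.  191.  537.1  77.5 126.5]
 [251.  191.  536.8  72.3 126.5]
 [249.  190.  539.5  77.4 127.6]]
side 21
[[261.  220.  540.5  80.6 118.6]
 [262.  220.  537.8  80.7 119.3]
 [264.  220.  532.5  80.3 119.9]
 [261.  219.  540.6  79.4 121.2]
 [263.  220.  534.7  81.9 121.2]
 [263.  218.  536.2  75.4 121.6]
 [264.  218.  533.6  75.  121.6]
 [261.  218.  541.3  76.6 121.9]
 [260.  218.  543.8  77.1 121.9]
 [262.  219.  537.9  79.6 122. ]
 [263.  217.  536.8  72.7 122.4]
 [262.  218.  538.5  76.8 122.6]
 [264.  219.  532.6  79.3 122.8]
 [263.  219.  535.1  79.9 122.9]
 [264.  217.  534.   72.8 123.1]
 [261.  217.  541.6  74.9 123.9]
 [261.  216.  542.3  71.5 123.9]
 [260.  217.  544.   75.8 124.3]
 [262.  217.  538.8  75.  124.6]
 [263.  216.  536.9  71.5 125. ]
 [262.  216.  539.3  72.8 126. ]]
```

Call:
{"api": "drive_tool", "payload": {"moves": [[[0.9,0.02,0.024,0,0,0,0],[0.9,0.03,0.035,0,0,0,0],[0.9,0.03,0.035,0,0,0,0],[0.9,0.03,0.035,0,0,0,0],[0.9,0.03,0.035,0,0,0,0],[0.9,0.03,0.035,0,0,0,0],[0.9,0.03,0.035,0,0,0,0],[0.9,0.015,0.017,0,0,0,0],[0.9,0,0,0,0,0,0]]]}}

```text
clock: 9.2
position: [628.4, -272.7, 230.3]
ee_rot: [0.979, -0.204, -0.019, 0.003]
contact_force: [0.1, 0.3, -1.0]
gripper_width: 76.8
```

Call:
{"api": "drive_tool", "payload": {"moves": [[[0.9,0,0,0,0,0,0.14],[0.9,0,0,0,0,0,0.14],[0.9,0,0,0,0,0,0.14],[0.9,0,0,0,0,0,0.14],[0.9,0,0,0,0,0,0.14],[0.9,0,0,0,0,0,0.14],[0.9,0,0,0,0,0,0.14],[0.9,0,0,0,0,0,0.14],[0.9,0,0,0,0,0,0.14],[0.9,0,0,0,0,0,0.14],[0.9,0,0,0,0,0,0.14],[0.9,0,0,0,0,0,0.14],[0.9,0,0,0,0,0,0.14],[0.9,0,0,0,0,0,0]]]}}

```text
clock: 10.6
position: [616.6, -257.0, 205.6]
ee_rot: [-0.409, 0.912, 0.025, -0.033]
contact_force: [-0.9, -0.2, -0.7]
gripper_width: 76.9
```

```bash
python3 go.py 636 -266 150; python3 - <<'E'
from h import *
grab('top','top7')
E
```

```text
delta tool m [-0.0084 -0.0245  0.0537] 0.05962865582700023
level rotvec tool [ 0.0732 -0.04   -0.    ] yaw -2.2974763859940364
{'clock': 10.6, 'position': array([ 616.5624, -256.9918,  205.6472]), 'contact_force': array([-0.9008, -0.2485, -0.6689]), 'wrist_torque': array([-0.0455, -0.1485,  0.0263]), 'gripper_width': 76.86090468103569, 'joints': array([-0.1563,  0.5072,  0.1964, -0.0062, -1.3433, -0.5702])}
```

View pics/top7.png

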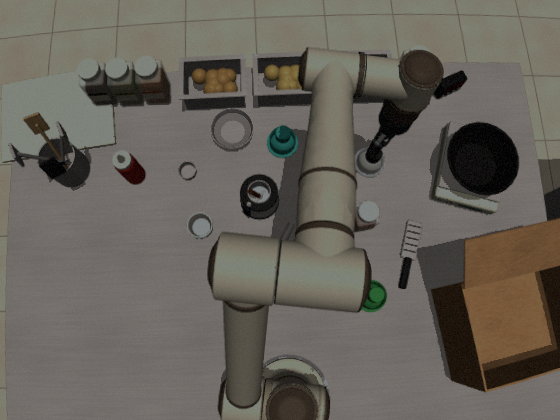

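Call:
{"api": "drive_tool", "payload": {"moves": [[[0.9,-0.004,-0.01,0.01,0.04,-0.02,0],[0.9,-0.002,-0.006,0.01,0.03,-0.018,0],[0.9,0,0,0,0,0,0]]]}}

```text
clock: 10.95
position: [630.9, -261.0, 182.1]
ee_rot: [-0.415, 0.91, 0.002, -0.002]
contact_force: [0.0, 0.4, -0.1]
gripper_width: 77.0
```

```bash
python3 go.py 636 -266 140
```

```text
delta tool m [ 0.0004 -0.0073  0.0421] 0.04270388932941936
level rotvec tool [ 0.0045 -0.0016  0.    ] yaw -2.285754532000358
{'clock': 10.95, 'position': array([ 630.8982, -260.973 ,  182.099 ]), 'contact_force': array([ 0.0313,  0.4152, -0.0585]), 'wrist_torque': array([ 0.0291,  0.0237, -0.0178]), 'gripper_width': 76.96920578654863, 'joints': array([-0.1565,  0.5033,  0.1313, -0.0011, -1.2035, -0.5581])}
```

Call:
{"api": "drive_tool", "payload": {"moves": [[[0.9,0,-0.004,0.015,0.004,-0.002,0],[0.9,0,-0.002,0.02,0,0,0],[0.9,0,0,0.015,0,0,0],[0.9,0,0,0,0,0,0]]]}}

```text
clock: 11.35
position: [635.3, -263.8, 131.9]
ee_rot: [-0.419, 0.908, 0.001, -0.001]
contact_force: [0.3, 0.3, 0.3]
gripper_width: 76.7
```

```bash
python3 go.py 636 -266 56; python3 - <<'E'
from h import *
a=[]
for n,(u,v) in(('top',(330,110)),('side',(210,105))):
    grab(n,n+'8'); im=cv2.imread(f'pics/{n}8.png')[v:v+90,u:u+90]; a.append(cv2.resize(im,(390,390),interpolation=cv2.INTER_CUBIC))
cv2.imwrite('pics/c8.png',cv2.convertScaleAbs(np.hstack(a),alpha=1.6))
E
```

```text
delta tool m [ 0.0011 -0.0021  0.0759] 0.07594951153239375
level rotvec tool [ 0.0018 -0.0009 -0.    ] yaw -2.2760291670890105
{'clock': 11.35, 'position': array([ 635.2519, -263.7797,  131.9134]), 'contact_force': array([0.2611, 0.2873, 0.252 ]), 'wrist_torque': array([-0.0372, -0.0211, -0.0193]), 'gripper_width': 76.70481212088583, 'joints': array([-0.1592,  0.5469,  0.0762, -0.0001, -1.1021, -0.546 ])}
```

View pics/c8.png

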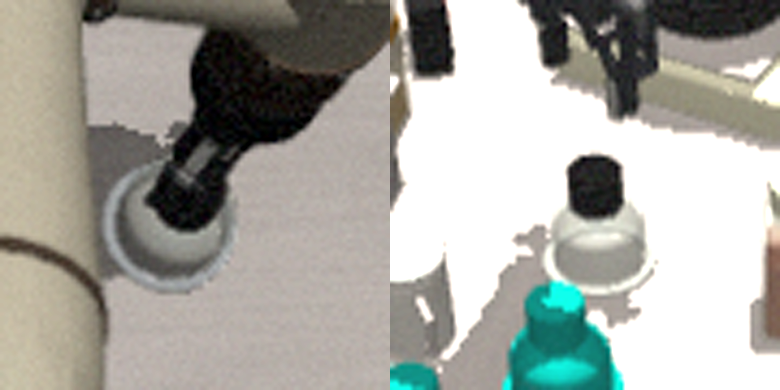

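Call:
{"api": "drive_tool", "payload": {"moves": [[[0.9,0.001,-0.002,0.015,0.002,0,0],[0.9,0,0,0.02,0,0,0],[0.9,0,0,0.01,0,0,0],[0.9,0,0,0,0,0,0]]]}}

```text
clock: 11.85
position: [640.2, -267.3, 90.9]
ee_rot: [-0.42, 0.907, -0.004, 0.004]
contact_force: [-0.7, -0.5, -1.1]
gripper_width: 76.7
```

```bash
python3 go.py 636 -266 56
```

```text
delta tool m [0.0019 0.0045 0.0348] 0.03514690196142558
level rotvec tool [-0.0113  0.0035 -0.    ] yaw -2.273854161782289
{'clock': 11.85, 'position': array([ 640.2356, -267.2936,   90.8668]), 'contact_force': array([-0.7318, -0.4702, -1.0731]), 'wrist_torque': array([0.0215, 0.0683, 0.0966]), 'gripper_width': 76.70873222803438, 'joints': array([-0.1618,  0.5849,  0.0326,  0.0033, -1.0071, -0.5431])}
```

Call:
{"api": "drive_tool", "payload": {"moves": [[[0.9,0.001,0.003,0.009,-0.01,0.003,0],[0.9,0,0.001,0.01,0,0,0],[0.9,0,0,0.008,0,0,0],[0.9,0,0,0,0,0,0]]]}}

```text
clock: 12.25
position: [637.2, -265.7, 63.0]
ee_rot: [-0.421, 0.907, -0.001, 0.001]
contact_force: [0.5, -0.7, -0.7]
gripper_width: 77.0
```

```bash
python3 go.py 636 -266 56
```

```text
delta tool m [0.001  0.0007 0.007 ] 0.007102131679018084
level rotvec tool [-0.0024  0.0011  0.    ] yaw -2.273377090163742
{'clock': 12.25, 'position': array([ 637.1515, -265.6848,   63.0011]), 'contact_force': array([ 0.4598, -0.6604, -0.7271]), 'wrist_torque': array([-0.0169,  0.0022, -0.0305]), 'gripper_width': 77.0240560352451, 'joints': array([-0.1613,  0.6111,  0.0045,  0.0004, -0.9616, -0.5415])}
```

Call:
{"api": "drive_tool", "payload": {"moves": [[[0.9,0.001,0.001,0.005,-0.002,0.001,0],[0.9,0,0,0.001,0,0,0],[0.9,0,0,0,0,0,0],[0.9,0,0,0,0,0,0]]]}}

```text
clock: 12.65
position: [636.2, -266.0, 57.1]
ee_rot: [-0.421, 0.907, -0.001, 0.0]
contact_force: [0.4, 0.3, 0.2]
gripper_width: 77.1
```

```bash
python3 go.py 636 -266 56
```

```text
delta tool m [0.0001 0.0001 0.0011] 0.0010677121057852898
level rotvec tool [-0.0015  0.0002 -0.    ] yaw -2.2730018657694213
{'clock': 12.65, 'position': array([ 636.1696, -266.0199,   57.054 ]), 'contact_force': array([0.3525, 0.3347, 0.2152]), 'wrist_torque': array([0.0145, 0.0604, 0.0093]), 'gripper_width': 77.13672337690218, 'joints': array([-0.1619,  0.6165, -0.0023,  0.0007, -0.9507, -0.5407])}
```

Call:
{"api": "drive_tool", "payload": {"moves": [[[0,0,0,0,0,0,0],[0,0,0,0,0,0,0],[0,0,0,0,0,0,0],[0,0,0,0,0,0,0],[0,0,0,0,0,0,0],[0,0,0,0,0,0,0]]]}}

```text
clock: 13.25
position: [637.1, -266.4, 58.5]
ee_rot: [-0.421, 0.907, -0.002, 0.001]
contact_force: [-0.3, 0.4, 0.1]
gripper_width: 39.5
```

```bash
python3 go.py 636 -266 56
```

```text
delta tool m [0.0004 0.0011 0.0025] 0.002793151766116336
level rotvec tool [-0.0042  0.0013 -0.    ] yaw -2.2728301272398017
{'clock': 13.25, 'position': array([ 637.1131, -266.3571,   58.5368]), 'contact_force': array([-0.2925,  0.4068,  0.1444]), 'wrist_torque': array([-0.0011, -0.041 , -0.0184]), 'gripper_width': 39.47035954666339, 'joints': array([-0.162 ,  0.6151, -0.0008,  0.0012, -0.9506, -0.5408])}
```

Call:
{"api": "drive_tool", "payload": {"moves": [[[0,0,0,-0.015,0,0,0],[0,0,0,-0.025,0,0,0],[0,0,0,-0.035,0,0,0],[0,0,0,-0.035,0,0,0],[0,0,0,-0.035,0,0,0],[0,0,0,-0.035,0,0,0],[0,0,0,-0.02,0,0,0],[0,0,0,0,0,0,0]]]}}

```text
clock: 14.05
position: [634.4, -265.9, 270.7]
ee_rot: [-0.421, 0.907, -0.001, 0.0]
contact_force: [1.2, 0.2, -0.4]
gripper_width: 39.5
```

```bash
python3 go.py 537.5 53.5 240; python3 - <<'E'
from h import *
grab('side','side9')
E
```

```text
delta tool m [-0.1812  0.2804  0.0302] 0.33517312747122957
level rotvec tool [-0.0017 -0.0002 -0.    ] yaw -2.2733517104189263
{'clock': 14.05, 'position': array([ 634.3763, -265.8922,  270.7344]), 'contact_force': array([ 1.1931,  0.1507, -0.3702]), 'wrist_torque': array([-0.0314,  0.0015, -0.0521]), 'gripper_width': 39.49619304382238, 'joints': array([-0.1619,  0.4652,  0.2864,  0.0011, -1.3907, -0.5408])}
```

View pics/side9.png

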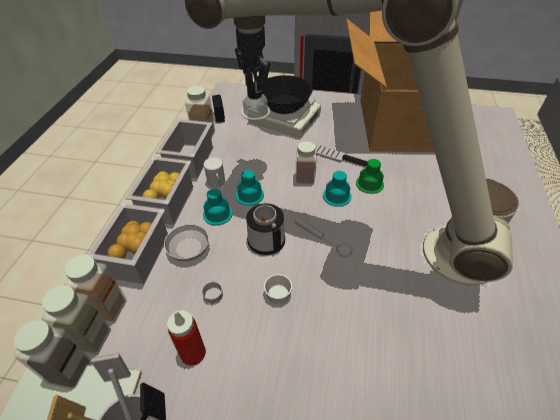

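Call:
{"api": "drive_tool", "payload": {"moves": [[[0,-0.014,0.022,0,0,0,0],[0,-0.023,0.036,0,0,0,0],[0,-0.023,0.036,0,0,0,0],[0,-0.023,0.036,0,0,0,0],[0,-0.023,0.036,0,0,0,0],[0,-0.023,0.036,0,0,0,0],[0,-0.023,0.036,0,0,0,0],[0,-0.018,0.026,0,0,0,0],[0,-0.008,0.012,0,0,0,0],[0,0,0,0,0,0,0]]]}}

```text
clock: 15.1
position: [524.0, 59.4, 250.2]
ee_rot: [-0.418, 0.908, 0.008, -0.016]
contact_force: [0.8, -0.0, -1.6]
gripper_width: 39.3
```

```bash
python3 go.py 537.5 53.5 210
```

```text
delta tool m [-0.0052 -0.0153  0.0397] 0.04283476946552909
level rotvec tool [ 0.0288 -0.0229  0.    ] yaw -2.2785099343258333
{'clock': 15.1, 'position': array([523.9563,  59.3931, 250.2077]), 'contact_force': array([ 0.7559, -0.0051, -1.598 ]), 'wrist_torque': array([-0.0771, -0.0847,  0.0205]), 'gripper_width': 39.2610922209732, 'joints': array([ 0.4106,  0.2104, -0.1296, -0.0167, -1.2641, -1.1134])}
```

Call:
{"api": "drive_tool", "payload": {"moves": [[[0,-0.003,-0.008,0.01,0.029,-0.022,0],[0,-0.001,-0.003,0.01,0,0,0],[0,0,0,0.005,0,0,0],[0,0,0,0,0,0,0]]]}}

```text
clock: 15.5
position: [532.4, 53.4, 219.7]
ee_rot: [-0.418, 0.909, 0.0, -0.005]
contact_force: [-0.6, 0.6, -1.6]
gripper_width: 39.3
```

```bash
python3 go.py 537.5 53.5 200
```

```text
delta tool m [-0.0035 -0.0039  0.0196] 0.020330680171253432
level rotvec tool [ 0.0044 -0.0081 -0.    ] yaw -2.2796584069616888
{'clock': 15.5, 'position': array([532.417 ,  53.4318, 219.6849]), 'contact_force': array([-0.5905,  0.5944, -1.6158]), 'wrist_torque': array([ 0.0695, -0.0189, -0.0299]), 'gripper_width': 39.31842056905634, 'joints': array([ 0.4031,  0.2288, -0.189 , -0.0004, -1.1622, -1.1118])}
```

Call:
{"api": "drive_tool", "payload": {"moves": [[[0,-0.002,-0.002,0.006,0.006,-0.008,0],[0,-0.001,-0.001,0.006,0,0,0],[0,0,0,0.003,0,0,0],[0,0,0,0,0,0,0]]]}}

```text
clock: 15.9
position: [537.4, 52.7, 203.1]
ee_rot: [-0.417, 0.909, -0.001, 0.0]
contact_force: [0.0, 0.5, -1.4]
gripper_width: 39.2
```

```bash
python3 go.py 537.5 53.5 200; python3 - <<'E'
from h import *
a=[]
for n,(u,v) in(('top',(215,130)),('side',(215,150))):
    grab(n,n+'10'); im=cv2.imread(f'pics/{n}10.png')[v:v+100,u:u+100]; a.append(cv2.resize(im,(390,390),interpolation=cv2.INTER_CUBIC))
cv2.imwrite('pics/c10.png',cv2.convertScaleAbs(np.hstack(a),alpha=1.4))
E
```

```text
delta tool m [-0.0007  0.0005  0.0031] 0.0032440590243026125
level rotvec tool [-0.0015 -0.0003 -0.    ] yaw -2.2816906086060516
{'clock': 15.9, 'position': array([537.4034,  52.6608, 203.1322]), 'contact_force': array([ 0.0112,  0.5194, -1.3846]), 'wrist_torque': array([0.0154, 0.0206, 0.0033]), 'gripper_width': 39.19145517365298, 'joints': array([ 0.3991,  0.2445, -0.2119,  0.0017, -1.1139, -1.1107])}
```

View pics/c10.png

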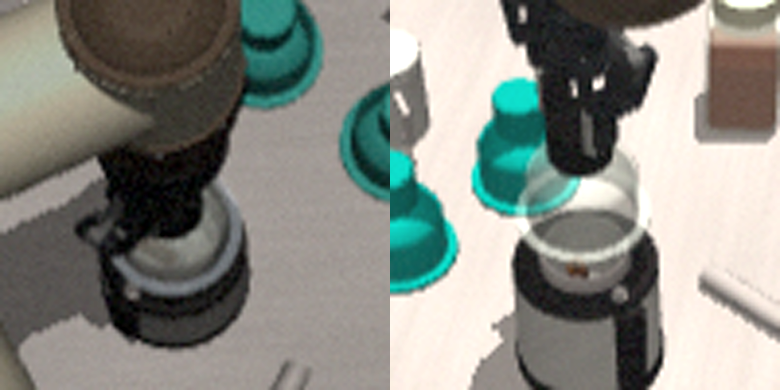

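```bash
python3 - <<'E'
from h import *
th=np.linspace(0,2*np.pi,120)
b=[]
for n,(u0,v0) in(('top',(215,130)),('side',(215,150))):
    im=cv2.imread(f'pics/{n}10.png')[v0:v0+100,u0:u0+100]; im=cv2.convertScaleAbs(cv2.resize(im,(390,390),interpolation=cv2.INTER_CUBIC),alpha=1.4)
    for (cx,cy,z,r,c) in((537.4,52.7,144.6,45,(0,0,255)),(537.5,53.5,105,52.5,(0,255,0)),(537.5,53.5,117,32,(255,0,0))):
        p=np.array([proj(n,(cx+r*np.cos(t),cy+r*np.sin(t),z)) for t in th]); p=((p-[u0,v0]+.5)*3.9).astype(int)
        cv2.polylines(im,[p],True,c,1)
    b.append(im)
cv2.imwrite('pics/c11.png',np.hstack(b))
E
```

```text
(no output)
```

View pics/c11.png

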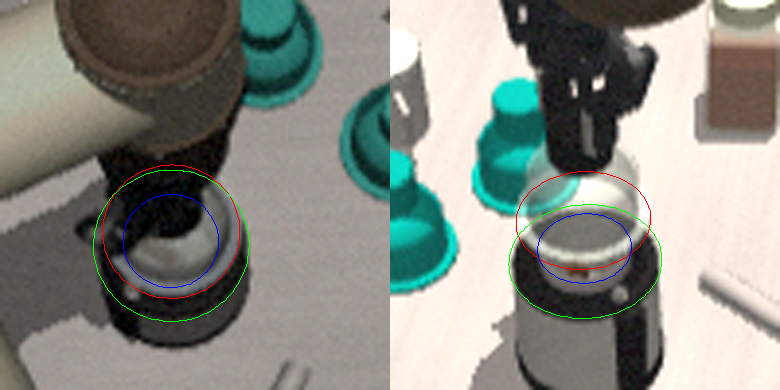

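```bash
python3 - <<'E'
from h import *
th=np.linspace(0,2*np.pi,120)
b=[]
for n,t,(u0,v0) in(('top','top10',(235,160)),('top','top6',(235,160))):
    s=8
    im=cv2.imread(f'pics/{t}.png')[v0:v0+60,u0:u0+50]; im=cv2.convertScaleAbs(cv2.resize(im,None,fx=s,fy=s,interpolation=cv2.INTER_CUBIC),alpha=1.8)
    L=((537.4,52.7,144.6,45,(0,0,255)),) if t=='top10' else ((537.5,53.5,105,52.5,(0,255,0)),(537.5,53.5,117,32,(255,0,0)))
    for (cx,cy,z,r,c) in L:
        p=np.array([proj(n,(cx+r*np.cos(t),cy+r*np.sin(t),z)) for t in th]); p=((p-[u0,v0]+.5)*s).astype(int)
        cv2.polylines(im,[p],True,c,1)
    b.append(im)
cv2.imwrite('pics/c12.png',np.hstack(b))
E
```

```text
(no output)
```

View pics/c12.png

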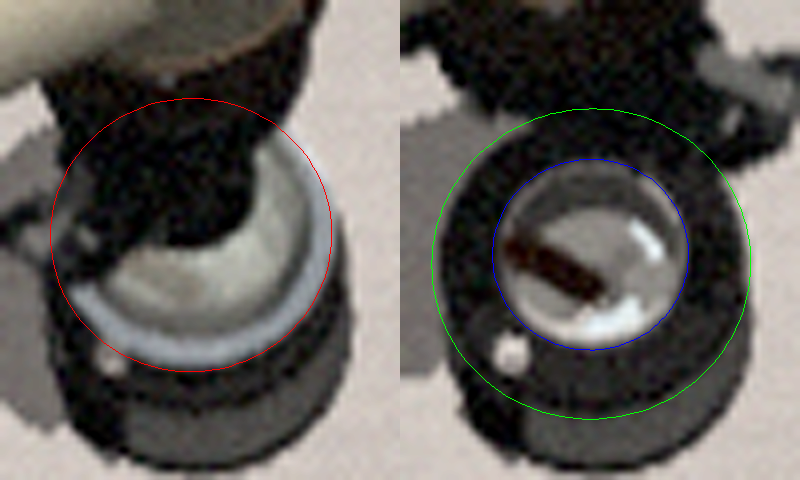

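Call:
{"api": "drive_tool", "payload": {"moves": [[[0,0,0.001,0.006,-0.002,0,0],[0,0,0,0.007,0,0,0],[0,0,0,0.003,0,0,0],[0,0,0,0,0,0,0]]]}}

```text
clock: 16.4
position: [537.0, 53.8, 186.9]
ee_rot: [-0.417, 0.909, 0.0, 0.001]
contact_force: [-0.1, -0.3, -1.4]
gripper_width: 39.3
```

```bash
python3 go.py 537.5 53.5 172
```

```text
delta tool m [-0.0001 -0.0005  0.0149] 0.014943756741361489
level rotvec tool [-0.0005  0.0017  0.    ] yaw -2.2810592875713027
{'clock': 16.4, 'position': array([537.0256,  53.7859, 186.9335]), 'contact_force': array([-0.1009, -0.2636, -1.4251]), 'wrist_torque': array([-0.0368,  0.0027, -0.014 ]), 'gripper_width': 39.299141176661074, 'joints': array([ 0.4003,  0.2571, -0.237 , -0.0003, -1.0749, -1.1104])}
```

Call:
{"api": "drive_tool", "payload": {"moves": [[[0,0,0,0.004,0,0.001,0],[0,0,0,0.004,0,0,0],[0,0,0,0.003,0,0,0],[0,0,0,0,0,0,0]]]}}

```text
clock: 16.8
position: [537.1, 53.8, 174.9]
ee_rot: [-0.417, 0.909, -0.0, 0.0]
contact_force: [-0.4, 0.1, -1.5]
gripper_width: 39.4
```

```bash
python3 go.py 537.5 53.5 163.5
```

```text
delta tool m [-0.     -0.0005  0.0114] 0.011411034404136199
level rotvec tool [-0.0005  0.0005  0.    ] yaw -2.2810004530546357
{'clock': 16.8, 'position': array([537.0671,  53.8287, 174.8981]), 'contact_force': array([-0.3994,  0.1051, -1.5349]), 'wrist_torque': array([0.011 , 0.0093, 0.049 ]), 'gripper_width': 39.41256001746341, 'joints': array([ 0.4006,  0.2684, -0.2542,  0.0003, -1.0476, -1.111 ])}
```

Call:
{"api": "drive_tool", "payload": {"moves": [[[0,0,0,0.003,0,0,0],[0,0,0,0.002,0,0,0],[0,0,0,0,0,0,0]]]}}

```text
clock: 17.1
position: [537.2, 53.8, 169.6]
ee_rot: [-0.417, 0.909, -0.0, 0.0]
contact_force: [-0.3, -0.1, -1.2]
gripper_width: 39.5
```

Call:
{"api": "drive_tool", "payload": {"moves": [[[0,0,0,0.002,0,0,0],[0,0,0,0.001,0,0,0],[0,0,0,0,0,0,0]]]}}

```text
clock: 17.4
position: [537.8, 54.1, 167.9]
ee_rot: [-0.417, 0.909, -0.0, 0.001]
contact_force: [-1.1, 0.3, 2.8]
gripper_width: 39.2
```

```bash
python3 go.py 537.5 53.5 163.5
```

```text
delta tool m [ 0.0006 -0.0001  0.0044] 0.004403458646421661
level rotvec tool [-0.0019  0.0022 -0.    ] yaw -2.2805378538411185
{'clock': 17.4, 'position': array([537.8025,  54.0648, 167.8566]), 'contact_force': array([-1.0996,  0.2856,  2.7545]), 'wrist_torque': array([ 0.235 ,  0.4224, -0.0271]), 'gripper_width': 39.19919313216531, 'joints': array([ 0.4008,  0.275 , -0.2644,  0.0008, -1.0286, -1.111 ])}
```

Call:
{"api": "drive_tool", "payload": {"moves": [[[0,0,0,0.002,0,0,0],[0,0,0,0.002,0,0,0]]]}}

```text
clock: 17.6
position: [538.0, 54.2, 164.7]
ee_rot: [-0.417, 0.909, -0.0, 0.002]
contact_force: [-1.5, 0.0, 3.8]
gripper_width: 39.6
```

Call:
{"api": "drive_tool", "payload": {"moves": [[[0,0,0,0.002,0,0,0],[0,0,0,0.002,0,0,0]]]}}

```text
clock: 17.8
position: [538.5, 53.8, 162.9]
ee_rot: [-0.418, 0.908, -0.001, 0.002]
contact_force: [-4.3, -0.5, 16.1]
gripper_width: 39.2
```

```bash
python3 go.py 537.5 53.5 163.5
```

```text
delta tool m [ 0.0009  0.0006 -0.0006] 0.0011996602656676072
level rotvec tool [-0.0044  0.0032 -0.    ] yaw -2.2789187823718158
{'clock': 17.8, 'position': array([538.5088,  53.8197, 162.9349]), 'contact_force': array([-4.2599, -0.507 , 16.0728]), 'wrist_torque': array([0.5284, 2.1785, 0.1042]), 'gripper_width': 39.21762023784138, 'joints': array([ 0.4009,  0.2795, -0.2724,  0.003 , -1.014 , -1.1106])}
```

Call:
{"api": "drive_tool", "payload": {"moves": [[[0,0.001,0.001,0.002,0,0,0]]]}}

```text
clock: 17.9
position: [538.1, 53.7, 163.0]
ee_rot: [-0.418, 0.908, -0.002, 0.004]
contact_force: [-2.0, 1.4, 11.3]
gripper_width: 39.1
```

Call:
{"api": "drive_tool", "payload": {"moves": [[[0,0.001,0,0.002,0,0,0]]]}}

```text
clock: 18.0
position: [538.1, 53.5, 163.0]
ee_rot: [-0.419, 0.908, -0.002, 0.005]
contact_force: [-3.8, 3.7, 11.4]
gripper_width: 39.5
```

```bash
python3 go.py 537.5 53.5 163.5
```

```text
delta tool m [ 0.0004  0.0005 -0.0005] 0.0007812214623999436
level rotvec tool [-0.0078  0.0075  0.    ] yaw -2.2778411211096135
{'clock': 18.0, 'position': array([538.1251,  53.5217, 163.0319]), 'contact_force': array([-3.8488,  3.6723, 11.4103]), 'wrist_torque': array([ 1.595 ,  1.9119, -0.0497]), 'gripper_width': 39.50028669833501, 'joints': array([ 0.4013,  0.2759, -0.2778,  0.0043, -1.0069, -1.1107])}
```

Call:
{"api": "drive_tool", "payload": {"moves": [[[0,0,0,0.003,-0.008,0.007,0]]]}}

```text
clock: 18.1
position: [538.7, 53.7, 162.8]
ee_rot: [-0.419, 0.908, -0.0, 0.001]
contact_force: [-4.4, -0.8, 17.5]
gripper_width: 39.0
```

Call:
{"api": "drive_tool", "payload": {"moves": [[[0,0,0,0.004,-0.005,0.005,0]]]}}

```text
clock: 18.2
position: [539.0, 53.1, 162.5]
ee_rot: [-0.42, 0.908, 0.0, -0.002]
contact_force: [-10.4, 0.5, 25.8]
gripper_width: 39.5
```

```bash
python3 go.py 537.5 53.5 163.5
```

```text
delta tool m [ 0.0007  0.0014 -0.001 ] 0.001824803527320378
level rotvec tool [ 0.0015 -0.0031  0.    ] yaw -2.2750892962007865
{'clock': 18.2, 'position': array([538.9661,  53.1042, 162.4881]), 'contact_force': array([-10.3627,   0.4812,  25.7846]), 'wrist_torque': array([ 0.7847,  3.7666, -0.0041]), 'gripper_width': 39.48254502845977, 'joints': array([ 0.3978,  0.2851, -0.2646,  0.0001, -1.0246, -1.1021])}
```

Call:
{"api": "drive_tool", "payload": {"moves": [[[0,0.001,0.001,0.003,0,0,0]]]}}

```text
clock: 18.3
position: [538.8, 53.3, 162.7]
ee_rot: [-0.42, 0.907, -0.0, 0.0]
contact_force: [-2.5, 2.3, 11.6]
gripper_width: 39.4
```

```bash
python3 go.py 537.5 53.5 163.5;python3 - <<'E'
from h import *
a=[]
for n,(u,v) in(('top',(225,150)),('side',(225,160))):
    grab(n,n+'13'); im=cv2.imread(f'pics/{n}13.png')[v:v+80,u:u+80]; a.append(cv2.resize(im,(390,390),interpolation=cv2.INTER_CUBIC))
cv2.imwrite('pics/c13.png',cv2.convertScaleAbs(np.hstack(a),alpha=1.3))
E
python3 go.py
```

```text
delta tool m [ 0.0006  0.0011 -0.0008] 0.001500440964221242
level rotvec tool [-0.001  -0.0002 -0.    ] yaw -2.2742982298545797
{'clock': 18.3, 'position': array([538.7632,  53.2775, 162.7214]), 'contact_force': array([-2.451 ,  2.3209, 11.631 ]), 'wrist_torque': array([1.1709, 1.4603, 0.0931]), 'gripper_width': 39.449431489800595, 'joints': array([ 0.3988,  0.2826, -0.2679,  0.0011, -1.0201, -1.1029])}
level rotvec tool [-0.0013  0.0004  0.    ] yaw -2.27409707281836
{'clock': 18.4, 'position': array([538.8281,  53.388 , 162.6845]), 'contact_force': array([-4.6085,  1.1931, 15.235 ]), 'wrist_torque': array([0.9823, 1.8768, 0.0846]), 'gripper_width': 39.469031113001606, 'joints': array([ 0.399 ,  0.2824, -0.2683,  0.0012, -1.0192, -1.1029])}
```

View pics/c13.png

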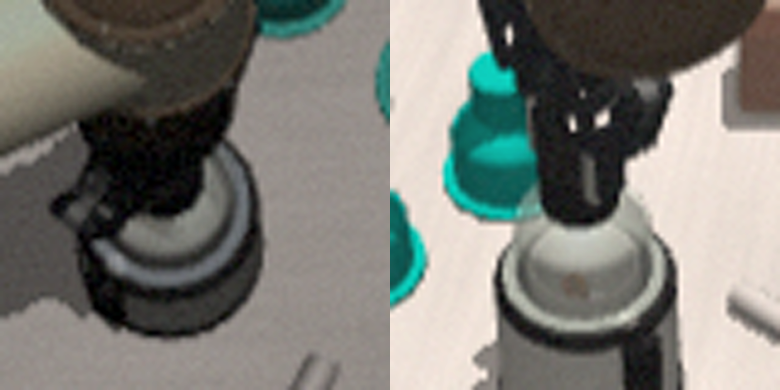

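Call:
{"api": "drive_tool", "payload": {"moves": [[[0,0.001,0.001,0.004,0,0,0]]]}}

```text
clock: 18.5
position: [539.0, 53.5, 162.7]
ee_rot: [-0.421, 0.907, -0.001, 0.003]
contact_force: [-5.7, 0.2, 21.5]
gripper_width: 39.8
```

```bash
cat > chk.py <<'E'
from h import *
np.set_printoptions(suppress=True,precision=4)
th=np.radians(np.arange(0,360,4))
for n in('top','side'):
    im,d=grab(n,n+'14'); P=[]
    for t in th:
        for r in (40,42,43):
            q=(538+r*np.cos(t),53.5+r*np.sin(t),110); u,v=proj(n,q); u,v=int(round(u)),int(round(v)); 
            if d[v,u]>0:
                p=at(n,u,v,d[v,u])
                if abs(p[2]-110)<6: P.append(p)
    P=np.array(P); A=np.c_[P[:,:2]-[538,53.5],np.ones(len(P))]; s,*_=np.linalg.lstsq(A,P[:,2],rcond=None); e=P[:,2]-A@s
    print(n,len(P),'slopes,z',s,'resid',e.std(),'az cover',np.histogram(np.degrees(np.arctan2(A[:,1],A[:,0])),8)[0])
E
python3 chk.py; python3 go.py 537.5 53.5 163.5
```

```text
top 125 slopes,z [  0.0355   0.0104 111.2837] resid 2.268079470646987 az cover [35 27 16  0  0  1 15 31]
side 165 slopes,z [  0.0008   0.0017 108.2659] resid 1.3316695968151149 az cover [27  0  0  7 31 33 33 34]
delta tool m [ 0.001   0.0011 -0.0008] 0.0016632051863582535
level rotvec tool [-0.005   0.0042  0.    ] yaw -2.2728060760755002
{'clock': 18.6, 'position': array([538.9716,  53.5415, 162.7261]), 'contact_force': array([-4.3716,  0.5542, 18.1887]), 'wrist_torque': array([0.8778, 1.9824, 0.0527]), 'gripper_width': 39.345462057962436, 'joints': array([ 0.4001,  0.2798, -0.2726,  0.0031, -1.0124, -1.1037])}
```

```bash
python3 chk.py; python3 - <<'E'
from h import *
im=cv2.imread('pics/side14.png')[180:260,225:305]; cv2.imwrite('pics/c14.png',cv2.resize(im,(560,560),interpolation=cv2.INTER_CUBIC))
E
python3 go.py 537.5 53.5 163.5
```

```text
top 124 slopes,z [  0.0128  -0.0036 110.6905] resid 2.2592586598986424 az cover [32 31 17  0  0  0 18 26]
side 165 slopes,z [  0.0032  -0.0001 108.6732] resid 1.3113799266210966 az cover [28  0  0  3 35 32 31 36]
delta tool m [ 0.001   0.0011 -0.0008] 0.0016853338473883754
level rotvec tool [-0.0049  0.0041  0.    ] yaw -2.272788799860591
{'clock': 18.7, 'position': array([538.9854,  53.5544, 162.7057]), 'contact_force': array([-3.915 ,  1.4545, 16.5693]), 'wrist_torque': array([ 0.9114,  2.0666, -0.0218]), 'gripper_width': 39.460901208270315, 'joints': array([ 0.4001,  0.2799, -0.2724,  0.003 , -1.0126, -1.1037])}
```

View pics/c14.png

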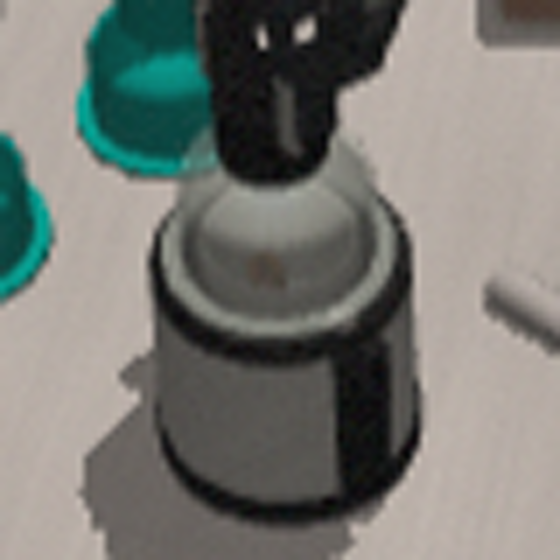

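View pics/side14.png

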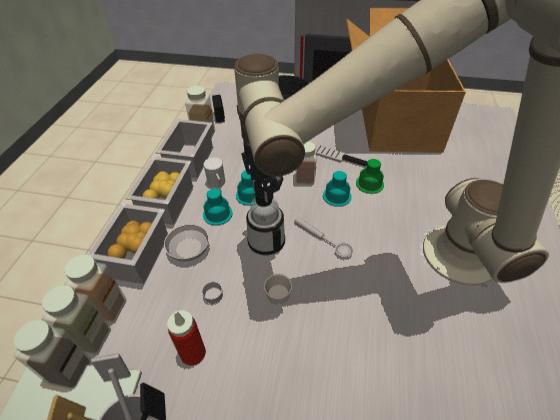

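Call:
{"api": "drive_tool", "payload": {"moves": [[[0,0.001,0.001,0.005,-0.002,0.002,0]]]}}

```text
clock: 18.8
position: [539.3, 53.5, 162.6]
ee_rot: [-0.422, 0.907, -0.002, 0.004]
contact_force: [-6.3, -0.2, 25.9]
gripper_width: 39.3
```

```bash
python3 chk.py; python3 go.py 537.5 53.5 163.5
```

```text
top 128 slopes,z [  0.0337   0.0062 111.1959] resid 2.8253816239710687 az cover [35 31 16  0  0  0 14 32]
side 165 slopes,z [  0.0054   0.0007 108.517 ] resid 1.251038565340346 az cover [28  0  0  3 35 33 32 34]
delta tool m [ 0.0012  0.0013 -0.0008] 0.0019570811634450048
level rotvec tool [-0.0071  0.0059  0.    ] yaw -2.27122604344586
{'clock': 18.9, 'position': array([539.2751,  53.5537, 162.6777]), 'contact_force': array([-6.7478,  0.1779, 22.5701]), 'wrist_torque': array([0.9674, 2.6462, 0.039 ]), 'gripper_width': 39.274970124876305, 'joints': array([ 0.4006,  0.2789, -0.2745,  0.0044, -1.0089, -1.1034])}
```

```bash
python3 -c "
from bench import arm
print(arm.job_done())"
```

```text
the job is handed in; nothing more can be done
None
```

I put the cinnamon stick in the mill cup, pressed the lid home on the mill, and handed the job in at about 18.9 s with the gripper still holding the lid down. The hand-in gives no verdict.

- **Stick:** after release it leaned on the rim by roughly 0.4 rad. Its middle was about 9 mm from the axis and below the rim.
- **Lid position:** pin contact came at the expected height. The tool then stopped hard at 162.5–163.0 mm, against 163.5 mm predicted for fully home. In the picture the lid's centre was about 1–2 mm off the mill's axis.
- **Push:** the last reading was about 22 N downward, with about 7 N of sideways force left over. It had read as low as 11 N at earlier steps.
- **Level:** the tool is tilted about 0.009 rad. The side camera's depth fit on the flange shows it level to about 0.005 rad. The top camera's fit disagreed, giving 0.013–0.036 rad. I gave it little weight because it saw only part of the flange and its readings scattered by 2–3 mm.
- **Other objects:** in the last side picture the sauce cup was upright and the bystanders in view stood where they started.

I had no direct reading of how far the switch pin was pressed; I infer it from the tool height and the hard stop.

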